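# Unlock and reset the sunken pressure knob of an airbrush compressor

## Robot

A 7-joint arm with a two-finger parallel gripper is mounted at the origin on the work surface. World frame = base frame: x ahead of the robot, y to its left, z up, the work surface at z = 0. Lengths are in m, angles in rad, forces in N, time in s.
With the tool pointing down it reaches from about 0.4 to 0.925 m from the base axis. Payload 4.1 kg.
Tool frame: the origin (TCP) lies midway between the tips of the shut fingers; the grasp point (between the pads) lies 19 mm behind it; z points along the fingers, y is the line along which they close (so a half turn about z gives the same grasp; the last joint's range is limited). The gripper opens to 85 mm and grips with 20 to 120 N. Pads are 22 mm wide; open, the fingers measure 114 mm over their backs; the gripper's body (76 mm by 85 mm) begins 54 mm behind the grasp point. The pads swing forward as they close: fully open they stand 13 mm farther back than shut.
Start: joints at [-1.404, 0.398, 0.045, 1.537, -0.019, 1.207, -0.051], TCP at [0.171, 0.627, 0.231] pointing down, gripper open.
Joint ranges: [-2.82, 2.82], [-0.49, 2.23], [-1.37, 1.46], [0, 2.46], [-1.36, 4.5], [0.23, 2], [-2.94, 2.94]. Speed limits (rad/s): [2.57, 2.57, 3.14, 3.14, 3.14, 3.14, 3.14].

## Interface

Orientations are given as a unit quaternion [x, y, z, w].
In Python, from cell import bot gives the robot as it stands. Calls block until the motion is done:
- bot.reach(position, orientation): joint-space move of the TCP to a pose.
- bot.servo_line(position, speed=0.15, frame=None): straight line of the TCP; frame=None keeps the orientation; speed is the mean speed in m/s.
- bot.move_joints(angles): joint-space move.
- bot.move_gripper(opening, newtons=None): finger opening in m; newtons is the grip in N (None keeps the last); returns when the fingers have stopped.
- bot.hold(seconds).
- bot.ik(position, orientation): joint angles nearest the present ones, or None.
- bot.state(): the state.
- bot.capture(name): name is "side" or "top"; returns the picture (420x560x3 uint8, red, green, blue); there is no depth.
- bot.camera_info(name): a dict with "intrinsics" (3x3 intrinsics, pixels), "pose" (4x4, takes a point from camera to world coordinates). Camera axes: x right, y down, z forward; pixel columns grow to the right and rows downward; lengths in m; the calibration is good to about 2 mm. A picture is of the moment at which its call begins. camera_info takes no time and is no camera call.
A pose or a line that the arm cannot do raises bot.MotionError and nothing moves.
- bot.close_job(): hands the job in; it is judged then, once.
The state is a dict: "t": time; "joint_pos": joint angles; "qvel": joint speeds; "joint_torque": joint torques, N m; "eef_pos": TCP position; "tool_rot": TCP orientation; "wrist_force": force on the tool from outside, world axes, zero at the start; "wrist_torque": the same for the moment, N m; "finger_gap": finger opening in m; "grip_force": force on a finger pad.
Only numpy, scipy, OpenCV 4.12 (cv2) and the standard library are available. Lean on these libraries where they do the work, as an engineer would, in place of code of your own. Each camera call takes 0.05 s, during which the arm holds its last target. There are 200 camera calls.

## Task

Raise the pressure of the make-up airbrush compressor: its knob sits locked deep inside a guard collar. Reach in, press the knob down against its spring with a firm but moderate push (about 10 N: too little leaves it locked, too much jams it), keep it pressed so while turning it clockwise to the tall fin on the collar, and let it spring back up there, locked. Do not wrench it while it is blocked or lean on the collar, let go at the end, and leave the bottle, jar and pot where they stand.

Things in the scene. Friction and masses are not known exactly. Their poses are not given: they have to be found in the camera images.
- compressor: White box-shaped airbrush compressor, 170 (x) x 150 (y) x 85 mm high, fixed on a 3 mm towel; origin at the centre of its underside, z up, front (brass hose outlet) faces its -x. On its top stands a fixed round grey guard collar on the body's z axis, inner diameter 76, outer 88 mm, from 85 to 135 mm above the origin, open at the top, with a plain metal knob sunk inside.
- guard_rim (a point): Centre of the collar's mouth, on the knob's axis, level with the rim (135 mm above the compressor's origin). The knob's depth differs from unit to unit and is not measured: at rest the flat upper face of its flange (diameter 68) lies anywhere 16 to 36 mm below this point, to be found by touch. The collar and box take at most 20 N of push.
- fin_top (a point): Top of the tall upright fin on the collar's outside (14 mm out, 6 wide, 40 high, 5 mm above the rim): the wanted setting, dial = 1.35. How the knob moves: it sinks when pushed, spring 3 N to start plus 1.6 N per mm, hard end at 9 mm. It turns past 0.54 only while pressed 3 to 5.5 mm (8 to 11.6 N): less is locked, more jams. Released between its two places it stays down.
- low_bead (a point): Small round bead (8 mm) on the collar's outside near the rim, at dial = 0.225: the low setting, around which the knob starts.
- dial (a joint): Turn of the knob, rad, grows clockwise from above, 0 to 2.0. Knob: flat flange with one upright grip bar across its middle, 12 thick, 40 long, only 7 mm high above the flange. The bar's pointer end (dark ridge) points at angle pi + 0.8 - dial from the compressor's +x, anticlockwise from above. Starts at 0.05 to 0.40; springs up and locks again only at 1.35 +-0.07. Turning takes 0.04 to 0.1 N m.
- toner_mid (a point): Green glass bottle, diameter 48, 125 mm high, standing on the towel near the compressor; point at its centre, half-way up. Not to be disturbed.
- jar_mid (a point): Clear glass jar with lid, diameter 56, 50 mm high, standing near the compressor; point at its centre. Not to be disturbed.
- pot_mid (a point): White plastic lidded pot, diameter 68, 34 mm high, standing near the compressor; point at its centre. Not to be disturbed.

How it is judged:
By the outcome, as a careful person would: the job done as asked, in the order asked, and still so for the second after the job is handed in, with the robot touching nothing.
It also fails if it takes over 48 s, if anything falls off the work surface, if the arm or the gripper's body presses on something with over 40 N, if the wrist force passes 120 N, or if a joint passes its speed limit or range.

## Working session

There is one attempt and no reset: what is moved stays moved. The work goes in short steps, each a Python script; the robot and the scene stay as the last script left them, time stands still between calls to the robot, and variables do not carry over. Pictures are saved under pics/ and viewed, at most 10 in all, crops included, and the job is handed in when it is done.

```bash
mkdir -p pics; ls
python3 - <<'E'
from cell import bot
import cv2,numpy as np
for n in("side","top"):
    im=bot.capture(n); cv2.imwrite(f"pics/{n}0.png",im[:,:,::-1])
    c=bot.camera_info(n); print(n,np.round(c["intrinsics"],1).tolist(),np.round(c["pose"],3).tolist())
s=bot.state(); print({k:np.round(v,3).tolist() for k,v in s.items()})
E
```

```text
pics
side [[445.0, 0.0, 276.6], [0.0, 445.0, 206.0], [0.0, 0.0, 1.0]] [[-0.902, -0.291, 0.32, 0.27], [-0.432, 0.572, -0.697, 0.764], [0.02, -0.767, -0.642, 0.764], [0.0, 0.0, 0.0, 1.0]]
top [[419.5, 0.0, 287.3], [0.0, 419.5, 215.5], [0.0, 0.0, 1.0]] [[-0.004, -0.998, 0.058, 0.585], [-1.0, 0.004, 0.002, 0.069], [-0.002, -0.058, -0.998, 0.901], [0.0, 0.0, 0.0, 1.0]]
{'t': 0.1, 'joint_pos': [-1.404, 0.399, 0.045, 1.538, -0.019, 1.207, -0.051], 'qvel': [0.002, -0.002, 0.001, -0.003, 0.001, -0.0, -0.0], 'joint_torque': [0.003, -47.626, 1.37, -25.495, 0.012, 0.005, 0.0], 'eef_pos': [0.171, 0.627, 0.23], 'tool_rot': [0.132, 0.991, -0.001, -0.0], 'wrist_force': [-0.789, 0.035, -0.026], 'wrist_torque': [0.022, -0.008, -0.013], 'grip_force': 0.0, 'finger_gap': 0.085}
```

View pics/side0.png

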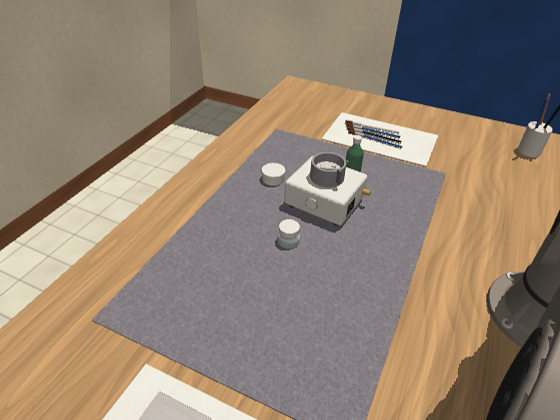

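View pics/top0.png

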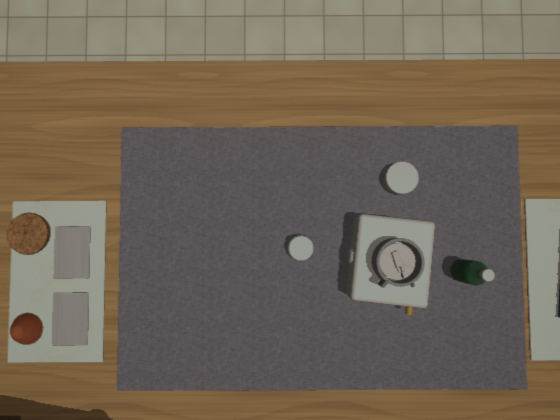

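The top view shows the compressor at about (394,261), with its collar at (399,262), outlet at (409,310), bottle at (473,272), jar at (301,248) and pot at (402,178). I'll zoom in on the collar next.

Run:
```python
import cv2
a=cv2.imread("pics/top0.png")[205:320,340:440]; b=cv2.imread("pics/side0.png")[140:230,275:385]
a=cv2.resize(a,None,fx=5,fy=5,interpolation=cv2.INTER_CUBIC); cv2.imwrite("pics/topc.png",a)
b=cv2.resize(b,None,fx=6,fy=6,interpolation=cv2.INTER_CUBIC); cv2.imwrite("pics/sidec.png",b)
```

```text
(no output)
```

View pics/topc.png

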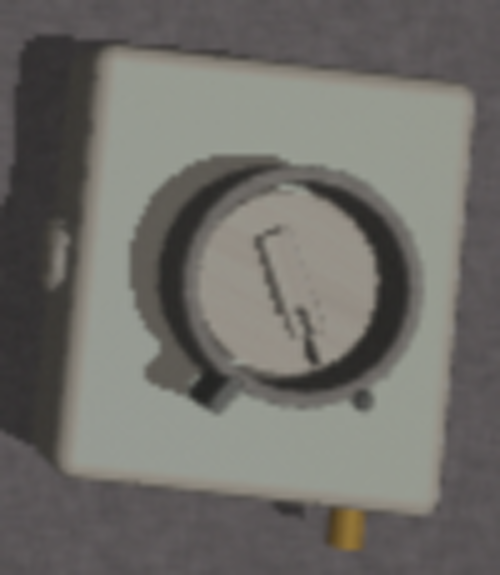

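View pics/sidec.png

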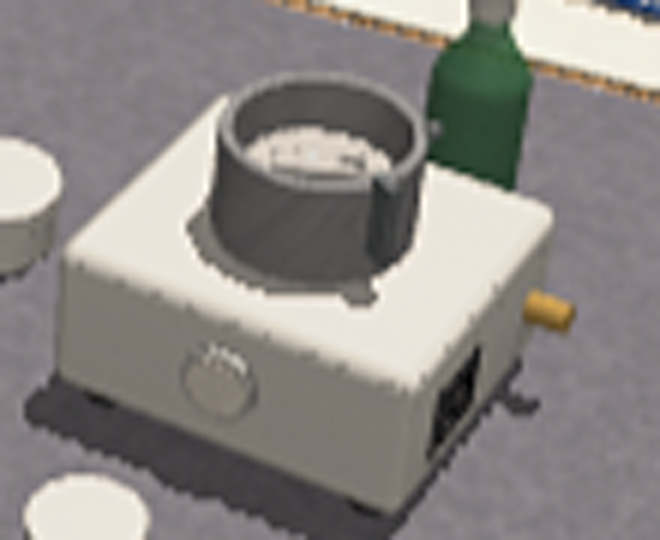

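```bash
cat > h.py <<'E'
import numpy as np
from scipy.spatial.transform import Rotation as R
from cell import bot
def cast(n,px,z):
    c=bot.camera_info(n);K=np.array(c["intrinsics"]);T=np.array(c["pose"])
    px=np.atleast_2d(px);d=(T[:3,:3]@np.linalg.inv(K)@np.c_[px,np.ones(len(px))].T).T
    return T[:3,3]+d*((z-T[2,3])/d[:,2])[:,None]
def quat(a):  # tool down, tool x along world angle a
    x=np.array([np.cos(a),np.sin(a),0]);z=np.array([0,0,-1.])
    return R.from_matrix(np.c_[x,np.cross(z,x),z]).as_quat()
E
python3 - <<'E'
from h import *
t=lambda p:(np.array(p)+.5)/5-.5+[340,205]
s=lambda p:(np.array(p)+.5)/6-.5+[275,140]
P=cast("top",t([[302,286]]),.138);print("top c",P)
print("side c",cast("side",s([[323,131]]),.138))
r=cast("side",s([[217,131],[430,131],[323,73],[323,190]]),.138);print(r, np.linalg.norm(r[0]-r[1]),np.linalg.norm(r[2]-r[3]))
c=cast("top",t([[105,45],[473,92],[438,512],[62,473]]),.088);print(c,"boxc",c.mean(0))
for u,v,o in((c[3],c[0],0),(c[2],c[1],0),(c[1],c[0],-np.pi/2),(c[2],c[3],-np.pi/2)):
    d=v-u;print("yaw",np.arctan2(d[1],d[0])+o,np.linalg.norm(d))
q=cast("top",t([[300,310],[320,362],[262,240],[293,335]]),.115)
for u,v in((q[0],q[1]),(q[2],q[3])):
    d=v-u;print("ptr",np.arctan2(d[1],d[0])%(2*np.pi)-np.pi)
b=cast("top",t([[362,400]]),.132)-P;f=cast("top",t([[212,392]]),.143)-P
print("bead,fin",[np.arctan2(w[0,1],w[0,0])%(2*np.pi)-np.pi for w in(b,f)])
E
```

```text
top c [[ 0.54456387 -0.13333245  0.138     ]]
side c [[ 0.54195186 -0.13184581  0.138     ]]
[[ 0.58135379 -0.11151957  0.138     ]
 [ 0.50206609 -0.15242165  0.138     ]
 [ 0.55749393 -0.17340996  0.138     ]
 [ 0.52705788 -0.09201482  0.138     ]] 0.08921613806262581 0.08689949606600447
[[ 0.63530102 -0.07195067  0.088     ]
 [ 0.61651994 -0.21426912  0.088     ]
 [ 0.45557458 -0.19701411  0.088     ]
 [ 0.47085041 -0.05319572  0.088     ]] boxc [ 0.54456149 -0.1341074   0.088     ]
yaw -0.11355551078220213 0.16551661825246458
yaw -0.10680244343139485 0.16186767388791296
yaw -0.1312070341940097 0.14355232497496484
yaw -0.10581934953304617 0.14462738462349453
ptr 0.351615625918694
ptr 0.2995450787600631
bead,fin [np.float64(0.4972712127305807), np.float64(-0.741642496745968)]
```

Run:
```python
from h import *
for a in(.33,.33+np.pi):
    for d in(0,-1.0,-1.1):
        q=bot.ik([.5435,-.1327,.2],quat(a+d)); print(a,d,None if q is None else np.round(q,2))
```

```text
0.33 0 [-0.59  0.41  0.97  1.81 -0.37  1.12 -0.73]
0.33 -1.0 [-0.74  0.58  1.27  1.81 -0.6   1.2  -1.52]
0.33 -1.1 [-0.74  0.58  1.27  1.81 -0.6   1.2  -1.62]
3.471592653589793 0 [-0.57  0.4   0.94  1.81 -0.36  1.11  2.4 ]
3.471592653589793 -1.0 [-0.6   0.42  0.99  1.81 -0.38  1.12  1.42]
3.471592653589793 -1.1 [-0.6   0.42  0.99  1.81 -0.39  1.12  1.33]
```

Run:
```python
from h import *
C=[.5435,-.1327]
bot.reach([*C,.21],quat(.33)); bot.move_gripper(.026,20)
print(bot.state()["t"])
bot.servo_line([*C,.135],speed=.06); bot.hold(.2)
s=bot.state(); f0=s["wrist_force"][2]; print(s["t"],np.round(s["eef_pos"],4),np.round(s["wrist_force"],2),s["finger_gap"])
z=.135
while z>.092:
    z-=.0015; bot.servo_line([*C,z],speed=.03)
    s=bot.state(); f=np.array(s["wrist_force"])
    if abs(f[2]-f0)>1.2 or np.hypot(*f[:2])>4: break
bot.hold(.1); s=bot.state()
print(z,s["t"],np.round(s["eef_pos"],4),np.round(f,2),np.round(s["wrist_force"],2),np.round(s["wrist_torque"],3))
```

```text
3.675
5.275 [ 0.5437 -0.1327  0.1353] [ 0.11  0.85 -0.55] 0.026120945903632044
0.1335 5.625 [ 0.5435 -0.1327  0.1335] [ 1.09 -0.2   0.66] [-0.32  0.33  1.05] [ 0.002 -0.005  0.026]
```

```bash
cat >> h.py <<'E'
def force(n=5):
    F=[]
    for _ in range(n): bot.hold(.02); s=bot.state(); F.append(np.r_[s["wrist_force"],s["wrist_torque"]])
    return np.mean(F,0),s
E
python3 - <<'E'
from h import *
C=[.5435,-.1327]
f0,s=force(10); print(s["t"],np.round(f0,2))
z=.1335
while z>.092:
    z-=.0015; bot.servo_line([*C,z],speed=.03)
    f=force(2)[0]-f0
    if f[2]>1.6 or np.hypot(*f[:2])>4:
        f=force(4)[0]-f0
        if f[2]>1.3 or np.hypot(*f[:2])>3: break
f,s=force(5)
print(z,s["t"],np.round(s["eef_pos"],4),np.round(f-f0,2))
E
```

```text
5.7917 [ 0.24 -0.05  0.07 -0.01 -0.01  0.  ]
0.11399999999999999 9.625 [ 0.5438 -0.1328  0.1143] [-0.54  0.13  3.24  0.04  0.07  0.  ]
```

Run:
```python
from h import *
C=[.5435,-.1327]
bot.servo_line([*C,.1175],speed=.03); print(np.round(force(4)[0],2))
bot.move_gripper(.0,20); f,s=force(6)
print(s["t"],s["finger_gap"],s["grip_force"],np.round(s["eef_pos"],4),np.round(f,2))
```

```text
[-0.06  0.03 -0.06 -0.    0.   -0.04]
10.325 0.010534771075968426 24.03607875108719 [ 0.5439 -0.1342  0.1175] [ 2.37 -4.93 -3.9  -1.03 -0.53  0.01]
```

Run:
```python
from h import *
C=[.5442,-.1343]
bot.servo_line([*C,.1175],speed=.03)
f,s=force(6); print(np.round(s["eef_pos"],4),np.round(f,2))
z=.1175
while z>.1:
    z-=.0007; bot.servo_line([*C,z],speed=.03)
    f,s=force(4); print(round(z,4),np.round(s["eef_pos"],4),np.round(f,2))
    if f[2]>9.3: break
bot.hold(.1);f,s=force(6);print(s["t"],np.round(f,2),s["finger_gap"],s["grip_force"])
```

```text
[ 0.5439 -0.1343  0.1174] [ 0.03 -2.01 -0.42 -0.4  -0.01 -0.01]
0.1168 [ 0.544  -0.1343  0.117 ] [-1.87 -1.55  4.18 -0.31  0.41 -0.  ]
0.1161 [ 0.544  -0.1343  0.1162] [-2.44 -1.16  4.83 -0.24  0.58  0.  ]
0.1154 [ 0.544  -0.1343  0.1155] [-3.19 -1.12  6.49 -0.25  0.67  0.02]
0.1147 [ 0.544  -0.1343  0.115 ] [-3.17 -0.89  6.92 -0.19  0.71 -0.  ]
0.114 [ 0.544  -0.1343  0.1144] [-4.02 -1.15  7.43 -0.18  0.81  0.  ]
0.1133 [ 0.544  -0.1344  0.1138] [-4.17 -0.93  8.44 -0.15  0.85 -0.01]
0.1126 [ 0.544  -0.1343  0.1132] [-4.21 -0.5   9.28 -0.08  0.93 -0.  ]
0.1119 [ 0.544  -0.1343  0.1126] [-4.29 -0.65 10.65 -0.05  1.02 -0.  ]
13.4083 [-4.3  -0.47 10.43 -0.07  1.    0.  ] 0.010636930185823235 25.542047023773193
```

Run:
```python
from h import *
C=[.5437,-.1342,.1122]; a=.33
bot.servo_line(C,speed=.03)
f,s=force(5); print(np.round(f,2))
q=np.array(bot.ik(C,quat(a))); print(np.round(q-s["joint_pos"],4))
end=-.664
while a>end+1e-6 and np.abs(q-s["joint_pos"]).max()<.03:
    d=min(.06,a-end); a-=d; q[6]-=d
    bot.move_joints(q); f,s=force(3)
    print(round(a,3),round(s["t"],2),np.round(f,2),np.round(s["eef_pos"],4))
    if abs(f[5])>.35 or not 8.6<f[2]<11.3 or np.hypot(*f[:2])>9: print("stop");break
np.save("a.npy",a)
```

```text
[-3.86 -0.63  9.82 -0.12  0.79 -0.01]
[ 0.0001  0.0009 -0.0008  0.001  -0.0002 -0.0014 -0.    ]
0.27 14.04 [-3.38 -0.56  9.99 -0.14  0.76 -0.05] [ 0.544  -0.1344  0.1131]
0.21 14.34 [-3.67 -1.32 10.06 -0.11  0.78 -0.04] [ 0.544  -0.1344  0.113 ]
0.15 14.64 [-3.37 -0.93  9.71 -0.17  0.8  -0.03] [ 0.544  -0.1344  0.113 ]
0.09 14.94 [-3.47 -0.84  9.92 -0.2   0.79 -0.02] [ 0.544  -0.1345  0.1131]
0.03 15.24 [-3.53 -0.87 10.05 -0.17  0.78 -0.06] [ 0.544  -0.1345  0.1131]
-0.03 15.54 [-2.9  -0.99  9.7  -0.22  0.78 -0.02] [ 0.544  -0.1346  0.1131]
-0.09 15.84 [-3.18 -1.22  9.4  -0.23  0.76 -0.04] [ 0.544  -0.1346  0.1131]
-0.15 16.14 [-3.14 -1.64 10.07 -0.2   0.77 -0.06] [ 0.544  -0.1346  0.1131]
-0.21 16.44 [-3.49 -1.67  9.63 -0.26  0.75 -0.02] [ 0.544  -0.1347  0.1131]
-0.27 16.74 [-3.56 -1.42  9.71 -0.27  0.76 -0.03] [ 0.544  -0.1347  0.1131]
-0.33 17.04 [-2.99 -1.55  9.7  -0.27  0.73 -0.07] [ 0.544  -0.1348  0.1131]
-0.39 17.34 [-3.33 -1.6   9.79 -0.3   0.75 -0.03] [ 0.544  -0.1348  0.1131]
-0.45 17.64 [-3.59 -2.07  9.99 -0.33  0.79 -0.05] [ 0.544  -0.1348  0.1131]
-0.51 17.94 [-3.78 -1.28  9.54 -0.31  0.8  -0.04] [ 0.544  -0.1349  0.1131]
-0.57 18.24 [-3.81 -1.31  9.21 -0.29  0.76 -0.06] [ 0.5439 -0.1349  0.1131]
-0.63 18.54 [-3.98 -1.81  9.86 -0.33  0.8  -0.03] [ 0.5439 -0.1349  0.1131]
-0.664 18.84 [-3.59 -1.75  9.68 -0.36  0.78 -0.02] [ 0.5439 -0.1349  0.1131]
```

Run:
```python
from h import *
a=float(np.load("a.npy")); z=.1122
while z<.1178:
    z+=.0008; bot.servo_line([.5437,-.1342,z],speed=.03); f,s=force(3)
    print(round(z,4),round(s["t"],2),np.round(f,2),np.round(s["eef_pos"],4))
    if f[2]<-2: break
```

```text
0.113 19.14 [-3.79 -1.7   8.6  -0.34  0.72  0.  ] [ 0.5439 -0.135   0.1138]
0.1138 19.44 [-2.69 -2.43  7.91 -0.38  0.67 -0.01] [ 0.5439 -0.135   0.1145]
0.1146 19.74 [-2.29 -1.72  6.74 -0.45  0.56 -0.  ] [ 0.5439 -0.1349  0.1151]
0.1154 20.04 [-2.5  -2.39  5.52 -0.5   0.51 -0.02] [ 0.5439 -0.135   0.1158]
0.1162 20.34 [-1.22 -3.65  4.48 -0.74  0.37  0.01] [ 0.5439 -0.1349  0.1164]
0.117 20.64 [-0.73 -4.77  3.59 -1.08  0.18 -0.02] [ 0.5439 -0.1349  0.1171]
0.1178 20.94 [ 0.25 -5.24  0.55 -1.23 -0.03  0.02] [ 0.5439 -0.1349  0.1174]
0.1186 21.24 [ 1.85 -6.15 -5.35 -1.41 -0.44 -0.01] [ 0.5438 -0.1348  0.1175]
```

Run:
```python
from h import *
import cv2
bot.servo_line([.5439,-.1348,.1176],speed=.03); print(np.round(force(3)[0],2))
bot.move_gripper(.026,20); f,s=force(3); print(s["t"],np.round(f,2),s["finger_gap"],np.round(s["eef_pos"],4))
bot.servo_line([.5439,-.1345,.23],speed=.08)
bot.reach([.42,.15,.3],quat(-.664)); s=bot.state();print(s["t"])
a=bot.capture("top")[:,:,::-1]; cv2.imwrite("pics/top1.png",a)
cv2.imwrite("pics/top1c.png",cv2.resize(a[160:320,285:500],None,fx=3.7,fy=3.7,interpolation=cv2.INTER_CUBIC))
```

```text
[-0.2  -4.99  0.51 -1.01  0.07 -0.01]
21.8917 [ 0.35  0.06  0.09  0.    0.01 -0.03] 0.025854390651568786 [ 0.544  -0.1334  0.1173]
24.6583
```

View pics/top1c.png

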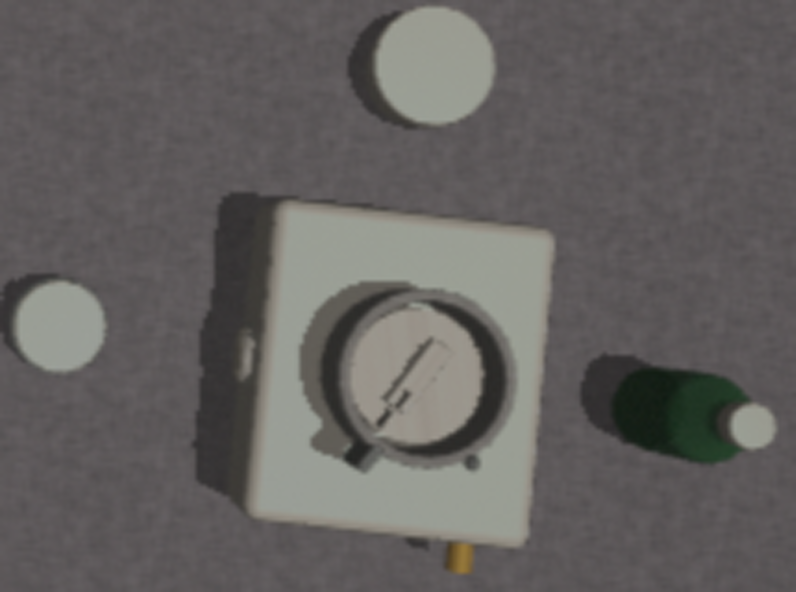

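The knob's bar runs from about (440,345) to (378,428) in the crop, pointing straight at the fin at (363,455). The bottle, jar and pot haven't moved. As I lifted, the spring pushed the knob all the way back to its resting height.

```bash
python3 -c "
from cell import bot
print(bot.close_job())"
```

```text
the job is handed in; nothing more can be done
None
```

The knob was pressed with about 10 N, turned clockwise to the tall fin, and let spring back up to its resting height there; the gripper then let go, the bottle, jar and pot stayed where they were, and I handed the job in at about 25 s (verdict not shown).

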